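Pack the bead stringer's caddy

TASK

Pack the bead stringer's caddy for the next job: put the lidded tin in the larger round dish, the turned amber head piece in the smaller round dish, the whole wax block in the shorter rectangular dish and the awl in the long narrow dish. Each goes right down onto the floor of its dish, the tin and head piece standing upright and the wax block lying flat as they do now. Leave the empty open tin and the used-up wax stub where they are.

Things in the scene. Friction and masses are not known exactly. Their poses are not given: they have to be found in the camera images.
- closed_tin: Round plain metal tin with its lid on, standing upright, solid flat top. Body 48 mm across to 20 mm height, then the lid, 50 mm across, to 32 mm height. 40 to 90 g. Origin: centre of its underside, z up. Belongs in wide_dish.
- wax_block: Whole block of thread wax, dull yellow-tan, 60 (x) by 36 (y) by 28 (z) mm, lying flat. 40 to 90 g. Origin: centre of its underside. Belongs in block_dish.
- awl: Short awl lying flat, 100 mm long, own x axis towards its tip. Eight-sided wooden handle 26 mm across flats, x = -50 to +5 mm, brass collar 16 mm thick to x = +15, steel spike 6 mm thick to x = +50. Grip the handle across y, near x = -17 mm. 35 to 70 g. Origin: middle of its length, on its axis, 13 mm above what it lies on. Belongs in long_dish, either way round.
- head_piece: Turned amber-coloured bead-string head piece standing upright, 57 mm tall: foot 26 mm across, 5 mm high, a waist, then a straight barrel 22 mm across from 13 to 36 mm height, then a narrow pointed finial. 20 to 45 g. Origin: centre of its underside, z up. Belongs in small_dish.
- open_tin: Look-alike, does not belong: empty round metal tin without a lid, open at the top, 48 mm across, 26 mm high. Loose. Origin: centre of its underside. To be left alone.
- wax_stub: Look-alike, does not belong: used-up stub of the same wax, only 34 (x) by 36 (y) by 22 (z) mm. Loose. Origin: centre of its underside. To be left alone.
- wide_dish: Larger of the two round dishes, 68 mm inside diameter. Pale wood, floor 4 mm and wall 4 mm thick, rim 12 mm over its underside. Origin: centre of its underside, 6 mm above the table. All four dishes are fixed on one dark tray (the caddy, 285 by 205 mm, rim 14 mm above the table), two by two, in any arrangement.
- small_dish: Smaller of the two round dishes, 44 mm inside diameter. Pale wood, floor 4 mm and wall 4 mm thick, rim 12 mm over its underside. Origin: centre of its underside, 6 mm above the table. All four dishes are fixed on one dark tray (the caddy, 285 by 205 mm, rim 14 mm above the table), two by two, in any arrangement.
- block_dish: Shorter, wider of the two rectangular dishes, inside 76 (its x) by 52 (its y) mm. Pale wood, floor 4 mm and wall 4 mm thick, rim 12 mm over its underside. Origin: centre of its underside, 6 mm above the table. All four dishes are fixed on one dark tray (the caddy, 285 by 205 mm, rim 14 mm above the table), two by two, in any arrangement.
- long_dish: Longer, narrower of the two rectangular dishes, inside 116 (its x) by 42 (its y) mm. Pale wood, floor 4 mm and wall 4 mm thick, rim 12 mm over its underside. Origin: centre of its underside, 6 mm above the table. All four dishes are fixed on one dark tray (the caddy, 285 by 205 mm, rim 14 mm above the table), two by two, in any arrangement.

How it is judged:
By the outcome, as a careful person would: the job done as asked, in the order asked, and still so for the second after the job is handed in, with the robot touching nothing.
It also fails if it takes over 112 s, if anything falls off the work surface, if the arm or the gripper's body presses on something with over 40 N, if the wrist force passes 120 N, or if a joint passes its speed limit or range.

ROBOT

A 6-joint arm with a two-finger parallel gripper is mounted at the origin on the work surface. World frame = base frame: x ahead of the robot, y to its left, z up, the work surface at z = 0. Lengths are in mm, angles in rad, forces in N, time in s.
With the tool pointing down it reaches from about 275 to 750 mm from the base axis. Payload 10.2 kg.
Tool frame: the origin (TCP) lies between the finger pads; the fingertips stand 14 mm ahead of it and the grasp point (between the pads) lies 5 mm behind it (tip_reach is the distance from the TCP to the fingertips, in mm); z points along the fingers, y is the line along which they close (so a half turn about z gives the same grasp; the last joint's range is limited). The gripper opens to 85 mm and grips with 20 to 120 N. Pads are 22 mm wide; open, the fingers measure 114 mm over their backs; the gripper's body (76 mm by 85 mm) begins 54 mm behind the grasp point. The pads swing forward as they close: fully open they stand 13 mm farther back than shut.
Start: joints at [0.915, 0.313, 1.498, -0, 1.331, -0.223], TCP at [220.205, 476.593, 219.694] pointing down, gripper open.
Joint ranges: [-2.94, 2.94], [-0.97, 2.17], [0.19, 2.56], [-1.23, 4.37], [0.02, 3.11], [-2.88, 2.88]. Speed limits (rad/s): [2.39, 2.39, 3.01, 3.14, 3.14, 3.14].

INTERFACE

Orientations are given as a unit quaternion [w, x, y, z].
In Python, from rig import * gives the robot as it stands.
- The arm moves only by the tool arm_command, never from a script. Its argument "steps" is a list that holds one entry, the list of rows, each a list of 7 numbers: the opening, from 0 (shut) to 1 (fully open), then the shift along the tool's x, y, z each as a share of 0.05 m, from -1 to 1, then the turn, a rotation vector about the tool's x, y, z each as a share of 0.15 rad, from -1 to 1. A call has 1 to 8 rows; each row shifts and turns the commanded pose from where the row before left it, along the tool's axes as they then stand; what a row does not reach is not made up. A row lasts 1/8 s, in which the tool goes at most 62.5 mm and 10.7 degrees, less where a joint would pass 70% of its speed; a pose out of reach is approached as far as the arm can. A call with a number of a shift or a turn outside -1 to 1 is refused whole. A call with a gripper value outside its range is refused whole. The fingers move at their own pace and stop on an object; "squeeze" is the grip in N (left out, the last holds). Time passes only in rows, so rows that do not move let the fingers close. It gives the time, the measured TCP pose, the force, the opening and the grip force at its end, in the units of the state.
- sense(): the state, without advancing time (a new reading comes with each control period).
- capture(name): name is "scene" or "top" or "wrist"; returns the picture (480x640x3 uint8, red, green, blue); there is no depth.
- get_calibration(name): a dict with "intrinsics" (3x3 intrinsics, pixels), "rvec" (rotation vector, rad) and "tvec" (3), from world to camera coordinates, as OpenCV has them; the wrist camera has in their place "T_tool_cam" (4x4, takes a point from camera to tool coordinates, whose origin is the TCP and whose axes are the flange's). Camera axes: x right, y down, z forward; pixel columns grow to the right and rows downward; lengths in mm; the calibration is good to about 2 mm. The wrist camera is an equidistant fisheye: a pixel r from the principal point sees the ray r / f radians off the axis. A picture is of the moment at which its call begins: read the wrist's pose just before it. get_calibration takes no time and is no camera call.
- finish_job(): hands the job in; it is judged then, once.
The state is a dict: "time_s": time; "joints": joint angles; "dq": joint speeds; "tau": joint torques, N m; "eef_pos": TCP position; "ee_rot": TCP orientation; "force": force on the tool from outside, world axes, zero at the start; "wrist_torque": the same for the moment, N m; "grip_width": opening from 0.0 (shut) to 1.0 (fully open); "grip_force": force on a finger pad.
Only numpy, scipy, OpenCV 4.12 (cv2) and the standard library are available. Lean on these libraries where they do the work, as an engineer would, in place of code of your own. Each camera call takes 0.05 s, during which the arm holds its last target. There are 200 camera calls.

## Working session

There is one attempt and no reset: what is moved stays moved. The work goes in short steps, Python scripts to look and compute and a tool call to move; the robot and the scene stay as the last step left them, time stands still between calls to the robot, and variables do not carry over. Pictures are saved under pics/ and viewed, at most 14 in all, crops included, and the job is handed in when it is done.

Besides the shell and the picture viewer there is one more tool, called after "Request:" as name([rows], argument=value, ...), one row to a line, values as JSON. arm_command: Moves the arm, as the interface text tells. Its arguments: {"type":"object","properties":{"steps":{"type":"array"},"squeeze":{"type":"number"}},"required":["steps"]}

```bash
mkdir -p pics; ls
python3 - <<'E'
from rig import *
import cv2
for n in("top","scene"):
    cv2.imwrite(f"pics/{n}0.png",capture(n)[:,:,::-1]); c=get_calibration(n); print(c)
s=sense();print(s["eef_pos"],s["ee_rot"],s["time_s"],s["grip_width"]);print(get_calibration("wrist"))
E
```

```text
pics
{'intrinsics': array([[450.30838532,   0.        , 326.12304896],
       [  0.        , 450.30838532, 243.46107242],
       [  0.        ,   0.        ,   1.        ]]), 'rvec': array([ 2.21502076, -2.16144274,  0.07626682]), 'tvec': array([  -8.99826599,  525.37137412, 1039.45567198])}
{'intrinsics': array([[469.56350965,   0.        , 318.48637057],
       [  0.        , 469.56350965, 237.55371132],
       [  0.        ,   0.        ,   1.        ]]), 'rvec': array([ 0.70263521,  2.67234932, -1.03677127]), 'tvec': array([ 453.72601156, -149.07757153, 1183.84458267])}
[220.06376127 476.40372133 219.20832431] [-2.30993567e-04  2.14719858e-01  9.76675518e-01 -5.11081323e-04] 0.1 1.0025212007945536
{'intrinsics': array([[371.64829954,   0.        , 321.02771217],
       [  0.        , 371.64829954, 243.6573045 ],
       [  0.        ,   0.        ,   1.        ]]), 'T_tool_cam': array([[ 1.65776594e-03, -9.57172420e-01, -2.89513747e-01,
         7.27671783e+01],
       [ 9.99998108e-01,  1.29205135e-03,  1.45432433e-03,
         6.07411330e-01],
       [-1.01797251e-03, -2.89515611e-01,  9.57172751e-01,
        -1.55429029e+02],
       [ 0.00000000e+00,  0.00000000e+00,  0.00000000e+00,
         1.00000000e+00]])}
```

View pics/top0.png

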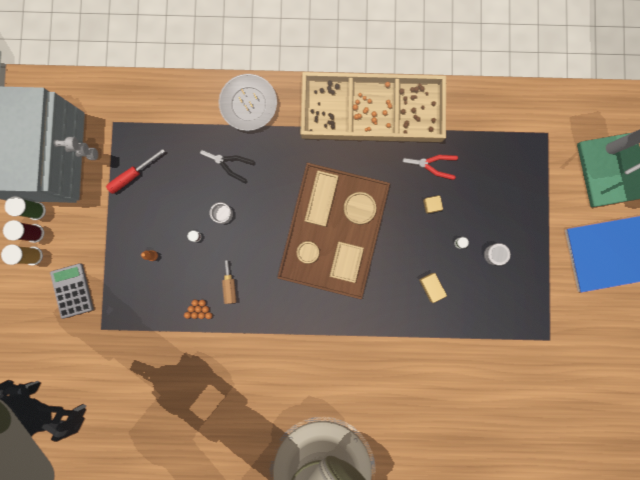

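View pics/scene0.png

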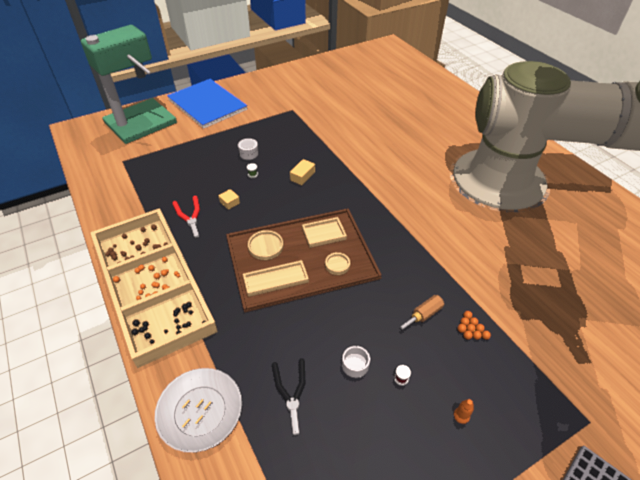

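The top view shows these objects:

- Closed tin at (498,254).
- Open tin at (221,213).
- Head piece at (149,255).
- Awl at (229,285), with its tip pointing up.
- Wax block at (433,288).
- Wax stub at (433,204).
- Dishes on the tray: long (322,198), wide (360,208), small (308,252) and block (347,262).

I'll enlarge these areas.

Run:
```python
import cv2,numpy as np
im=cv2.imread("pics/top0.png")
def crop(u,v,w,h,k):
    c=cv2.resize(im[v:v+h,u:u+w],None,fx=k,fy=k,interpolation=cv2.INTER_CUBIC)
    for i in range(0,w,10): cv2.putText(c,str(u+i),(i*k,10),0,.35,(0,255,0)); cv2.line(c,(i*k,0),(i*k,h*k),(0,255,0) if i%50==0 else (90,140,90),1)
    for i in range(0,h,10): cv2.putText(c,str(v+i),(0,i*k+4),0,.35,(0,255,255)); cv2.line(c,(0,i*k),(w*k,i*k),(90,140,90),1)
    return c
cv2.imwrite("pics/tray.png",crop(275,160,120,145,4))
cv2.imwrite("pics/items.png",np.vstack([np.hstack([crop(130,235,50,40,7),crop(205,255,50,50,7)[:280]]),np.hstack([crop(475,235,50,40,7),crop(410,268,50,40,7)])]))
```

```text
(no output)
```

View pics/tray.png

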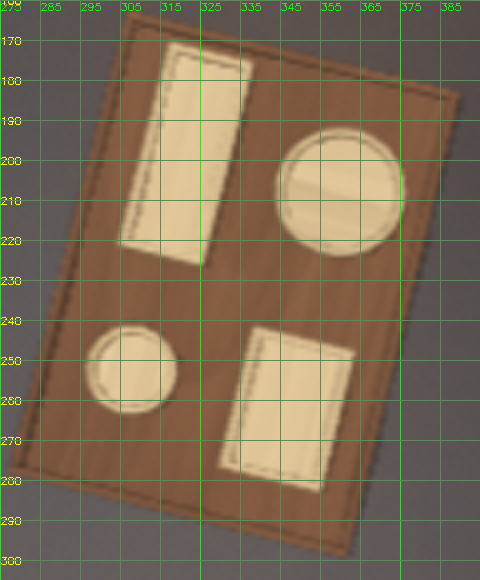

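View pics/items.png

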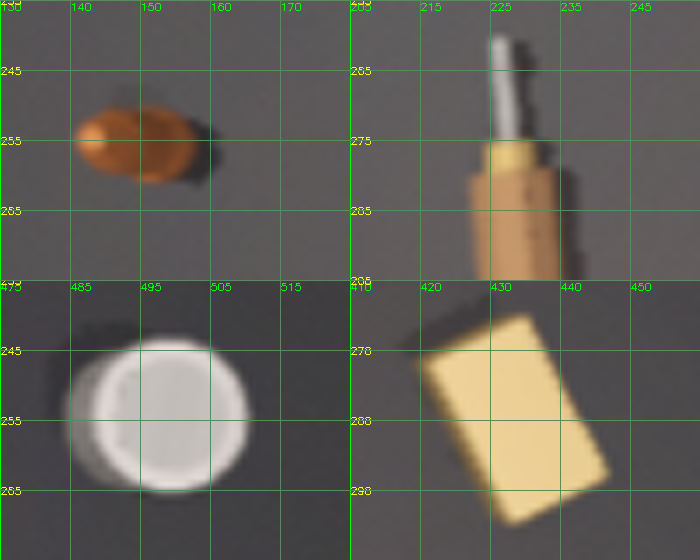

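The tray crop gave me the dish corners and circle centres. The items crop gave:

- Tin top centre at about (499.4,254.3).
- Wax block corners.
- Awl axis from (228.3,279.6) to its tip at (226.4,260.4).
- Head piece finial at (143.1,254.7) and foot at about (152.4,255.7).

```bash
cat > h.py <<'E'
from rig import *
import numpy as np, cv2
from scipy.spatial.transform import Rotation as Ro
def world(px,z,cam="top"):
    c=get_calibration(cam); R=cv2.Rodrigues(c["rvec"])[0]; o=-R.T@c["tvec"]
    p=cv2.undistortPoints(np.array(px,float).reshape(-1,1,2),c["intrinsics"],None).reshape(-1,2)
    d=np.c_[p,np.ones(len(p))]@R
    return o+d*((z-o[2])/d[:,2])[:,None]
def proj(P,cam="top"):
    c=get_calibration(cam); return cv2.projectPoints(np.array(P,float).reshape(-1,3),c["rvec"],c["tvec"],c["intrinsics"],None)[0].reshape(-1,2)
def wproj(P,s):
    c=get_calibration("wrist"); T=c["T_tool_cam"]; q=s["ee_rot"]; R=Ro.from_quat([q[1],q[2],q[3],q[0]]).as_matrix()
    pt=(np.array(P,float).reshape(-1,3)-s["eef_pos"])@R; pc=(pt-T[:3,3])@T[:3,:3]
    rxy=np.hypot(pc[:,0],pc[:,1]); th=np.arctan2(rxy,pc[:,2]); K=c["intrinsics"]
    return K[:2,2]+(pc[:,:2]/rxy[:,None])*(th*K[0,0])[:,None]
def plan(pos,ydeg=None,n=6):
    """rows: total world shift to pos, closing line at ydeg (mod 180), tool levelled to point down"""
    s=sense(); q=s["ee_rot"]; R=Ro.from_quat([q[1],q[2],q[3],q[0]]); p=np.array(s["eef_pos"])
    y=R.as_matrix()[:,1]; a=np.arctan2(y[1],y[0])
    t=a if ydeg is None else a+(np.radians(ydeg)-a+np.pi/2)%np.pi-np.pi/2
    Rt=Ro.from_matrix(np.array([[-np.sin(t)*-1*-1,np.cos(t),0],[np.cos(t),np.sin(t),0],[0,0,-1]]))
    if np.linalg.det(Rt.as_matrix())<0: raise 1
    w=(R.inv()*Rt).as_rotvec(); d=(np.array(pos)-p)
    print("pos",p.round(1),"yaw",np.degrees(a).round(1),"->",np.degrees(t).round(1),"shift",d.round(1),"q6",round(s["joints"][5],2),"t",s["time_s"],"grip",round(s["grip_width"],3),round(s["grip_force"],1),"F",np.round(s["force"],1))
    for i in range(n):
        Ri=R*Ro.from_rotvec(w*i/n); print(np.r_[Ri.inv().apply(d/n)/50,w/n/.15].round(2).tolist())
E
python3 - <<'E'
from h import *
f=lambda P:(np.array([275,160])+np.array(P)/4)
np.set_printoptions(precision=1,suppress=True)
def rect(c):
    e=(c[1]-c[0]+c[2]-c[3])/2; g=(c[2]-c[1]+c[3]-c[0])/2
    return c.mean(0),"sides",np.linalg.norm(e),np.degrees(np.arctan2(e[1],e[0])),np.linalg.norm(g),np.degrees(np.arctan2(g[1],g[0]))
print("tray",rect(world(f([(128,12),(460,95),(348,556),(12,466)]),14)))
print("long",rect(world(f([(170,42),(254,64),(204,265),(119,243)]),18)))
print("block",rect(world(f([(255,326),(355,352),(321,492),(220,466)]),18)))
print("wide,small",world(f([(340,192),(131,370)]),18))
i=lambda P:np.array([410,268])+(np.array(P)-[350,280])/7
print("wax",rect(world(i([(525,316),(608,474),(512,524),(425,362)]),28)))
print("tin",world([(499.4,254.3)],32))
w=world([(228.3,279.6),(226.4,260.4)],13);d=w[1]-w[0];L=np.linalg.norm(d);print("awl",w,L,np.degrees(np.arctan2(d[1],d[0])),"grip",w[1]-d/L*67)
print("head",world([(143.1,254.7)],57),world([(152.4,255.7)],0))
print("vials",world([(461,243),(194,237)],30))
E
```

```text
tray (array([557.9, -14.7,  14. ]), 'sides', np.float64(203.5890546092527), np.float64(-103.16064513634605), np.float64(279.4477928551294), np.float64(167.3933092800065))
long (array([632.1,  16.9,  18. ]), 'sides', np.float64(51.6047904480486), np.float64(-103.29236490232117), np.float64(123.45576851151074), np.float64(167.45274126521102))
block (array([482.7, -45.9,  18. ]), 'sides', np.float64(60.70354856058161), np.float64(-103.10559043623827), np.float64(84.39304390682906), np.float64(167.37645596307158))
wide,small [[611.2 -74.   18. ]
 [503.1  46.4  18. ]]
wax (array([ 428.1, -247.7,   28. ]), 'sides', np.float64(59.231782615786955), np.float64(-151.22452661880948), np.float64(36.24741769164915), np.float64(117.1913211053332))
tin [[ 509.2 -397.7   32. ]]
awl [[435.2 231.   13. ]
 [480.1 237.2  13. ]] 45.275289430136986 7.887247490417387 grip [413.7 228.   13. ]
head [[487.3 415.6  57. ]] [[487.3 416.4   0. ]]
vials [[ 533.4 -309.3   30. ]
 [ 532.1  310.7   30. ]]
```

```bash
python3 -c "
from h import *
plan([509,-398,140],-13,24)"
```

```text
pos [220.1 476.4 219.2] yaw 65.2 -> -13.0 shift [ 288.9 -874.4  -79.2] q6 -0.22 t 0.1 grip 1.003 0.0 F [-0.2  0.5  0. ]
[-0.52, -0.56, 0.07, -0.0, 0.0, 0.38]
[-0.56, -0.53, 0.07, -0.0, 0.0, 0.38]
[-0.58, -0.5, 0.07, -0.0, 0.0, 0.38]
[-0.61, -0.46, 0.07, -0.0, 0.0, 0.38]
[-0.64, -0.43, 0.07, -0.0, 0.0, 0.38]
[-0.66, -0.39, 0.07, -0.0, 0.0, 0.38]
[-0.68, -0.35, 0.07, -0.0, 0.0, 0.38]
[-0.7, -0.31, 0.07, -0.0, 0.0, 0.38]
[-0.72, -0.27, 0.07, -0.0, 0.0, 0.38]
[-0.73, -0.23, 0.07, -0.0, 0.0, 0.38]
[-0.74, -0.19, 0.07, -0.0, 0.0, 0.38]
[-0.75, -0.15, 0.07, -0.0, 0.0, 0.38]
[-0.76, -0.1, 0.07, -0.0, 0.0, 0.38]
[-0.76, -0.06, 0.07, -0.0, 0.0, 0.38]
[-0.77, -0.02, 0.07, -0.0, 0.0, 0.38]
[-0.77, 0.03, 0.07, -0.0, 0.0, 0.38]
[-0.76, 0.07, 0.07, -0.0, 0.0, 0.38]
[-0.76, 0.11, 0.07, -0.0, 0.0, 0.38]
[-0.75, 0.16, 0.07, -0.0, 0.0, 0.38]
[-0.74, 0.2, 0.07, -0.0, 0.0, 0.38]
[-0.73, 0.24, 0.07, -0.0, 0.0, 0.38]
[-0.71, 0.28, 0.07, -0.0, 0.0, 0.38]
[-0.7, 0.32, 0.07, -0.0, 0.0, 0.38]
[-0.68, 0.36, 0.07, -0.0, 0.0, 0.38]
```

Request:
arm_command([
  [[1,-0.52,-0.56,0.07,0,0,0.38],[1,-0.56,-0.53,0.07,0,0,0.38],[1,-0.58,-0.5,0.07,0,0,0.38],[1,-0.61,-0.46,0.07,0,0,0.38],[1,-0.64,-0.43,0.07,0,0,0.38],[1,-0.66,-0.39,0.07,0,0,0.38],[1,-0.68,-0.35,0.07,0,0,0.38],[1,-0.7,-0.31,0.07,0,0,0.38]],
])

```text
time_s: 1.1
eef_pos: [316.5, 184.2, 191.5]
ee_rot: [-0.0, 0.431, 0.903, -0.0]
force: [1.0, 0.2, -0.3]
grip_width: 1.002
grip_force: 0.0
```

Request:
arm_command([
  [[1,-0.72,-0.27,0.07,0,0,0.38],[1,-0.73,-0.23,0.07,0,0,0.38],[1,-0.74,-0.19,0.07,0,0,0.38],[1,-0.75,-0.15,0.07,0,0,0.38],[1,-0.76,-0.1,0.07,0,0,0.38],[1,-0.76,-0.06,0.07,0,0,0.38],[1,-0.77,-0.02,0.07,0,0,0.38],[1,-0.77,0.03,0.07,0,0,0.38]],
])

```text
time_s: 2.1
eef_pos: [412.6, -107.0, 163.4]
ee_rot: [-0.0, 0.624, 0.782, 0.0]
force: [0.2, -0.1, 0.2]
grip_width: 0.998
grip_force: 0.0
```

Request:
arm_command([
  [[1,-0.76,0.07,0.07,0,0,0.38],[1,-0.76,0.11,0.07,0,0,0.38],[1,-0.75,0.16,0.07,0,0,0.38],[1,-0.74,0.2,0.07,0,0,0.38],[1,-0.73,0.24,0.07,0,0,0.38],[1,-0.71,0.28,0.07,0,0,0.38],[1,-0.7,0.32,0.07,0,0,0.38],[1,-0.68,0.36,0.07,0,0,0.38]],
])

```text
time_s: 3.1
eef_pos: [508.1, -398.4, 135.1]
ee_rot: [-0.0, 0.784, 0.621, -0.0]
force: [-0.0, -0.0, -0.2]
grip_width: 0.995
grip_force: 0.0
```

```bash
python3 -c "
from h import *
s=sense();im=capture('wrist')[:,:,::-1].copy()
th=np.linspace(0,6.28,60)
for P,z,r in(((509.2,-397.7),32,25),((509.2,-397.7),0,24)):
    for u,v in wproj(np.c_[P[0]+r*np.cos(th),P[1]+r*np.sin(th),th*0+z],s): cv2.circle(im,(int(u),int(v)),1,(0,0,255) if z else (255,0,0),-1)
cv2.imwrite('pics/w1.png',im)
plan([509,-398,22],-13,6)"
```

```text
pos [ 508.1 -402.1  134.1] yaw -13.6 -> -13.0 shift [   0.9    4.1 -112.1] q6 -0.61 t 3.15 grip 0.998 0.0 F [-1.1 -3.8 -0.4]
[0.01, -0.0, 0.37, -0.0, 0.0, -0.01]
[0.01, -0.0, 0.37, -0.0, 0.0, -0.01]
[0.01, -0.0, 0.37, -0.0, 0.0, -0.01]
[0.01, -0.0, 0.37, -0.0, 0.0, -0.01]
[0.01, -0.0, 0.37, -0.0, 0.0, -0.01]
[0.01, -0.0, 0.37, -0.0, 0.0, -0.01]
```

View pics/w1.png

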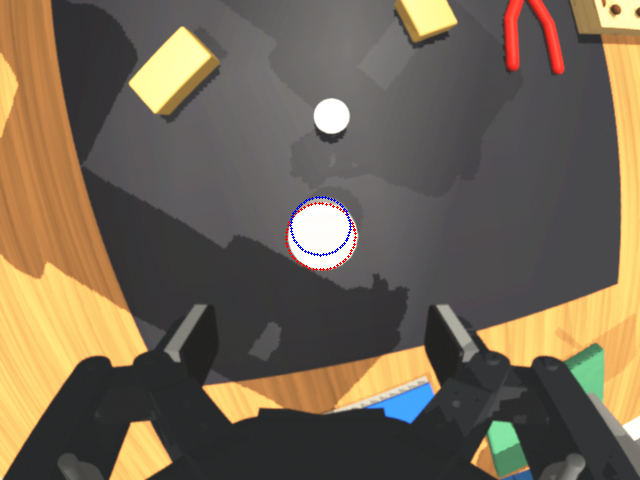

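The predicted circles land on the closed tin at (321,235), so the calibration agrees. I'll descend now.

Request:
arm_command([
  [[1,0.02,0,0.4,0,0,0],[1,0.02,0,0.4,0,0,0],[1,0.02,0,0.4,0,0,0],[1,0.02,0,0.4,0,0,0],[1,0,0,0,0,0,0],[1,0,0,0,0,0,0]],
])

```text
time_s: 3.9
eef_pos: [509.1, -393.7, 56.5]
ee_rot: [0.0, 0.784, 0.621, 0.0]
force: [0.8, 0.3, 1.0]
grip_width: 1.002
grip_force: 0.0
```

```bash
python3 -c "
from h import *
plan([509,-398,22],-13,1)"
```

```text
pos [ 509.1 -393.7   56.5] yaw -13.2 -> -13.0 shift [ -0.1  -4.3 -34.5] q6 -0.61 t 3.9 grip 1.002 0.0 F [0.8 0.3 1. ]
[-0.08, 0.02, 0.69, 0.01, 0.0, -0.02]
```

Request:
arm_command([
  [[1,-0.08,0.02,0.2,0,0,0],[1,0,0,0.29,0,0,0],[1,0,0,0.2,0,0,0],[1,0,0,0,0,0,0],[0.4,0,0,0,0,0,0],[0.4,0,0,0,0,0,0],[0.4,0,0,0,0,0,0],[0.4,0,0,0,0,0,0]],
], squeeze=40)

```text
time_s: 4.9
eef_pos: [509.0, -397.6, 21.4]
ee_rot: [0.0, 0.784, 0.621, -0.0]
force: [-0.6, -0.1, 0.3]
grip_width: 0.399
grip_force: 0.0
```

Request:
arm_command([
  [[0.4,0,0,0,0,0,0],[0.4,0,0,0,0,0,0]],
])

```text
time_s: 5.15
eef_pos: [508.9, -397.6, 21.2]
ee_rot: [0.0, 0.784, 0.621, 0.0]
force: [-0.2, 0.5, -0.1]
grip_width: 0.4
grip_force: 0.0
```

Request:
arm_command([
  [[0.2,0,0,0,0,0,0],[0.2,0,0,0,0,0,0],[0.2,0,0,0,0,0,0]],
])

```text
time_s: 5.52
eef_pos: [508.9, -397.5, 21.2]
ee_rot: [0.0, 0.784, 0.621, 0.0]
force: [-1.1, 0.3, 0.8]
grip_width: 0.203
grip_force: 0.0
```

```bash
python3 -c "
from h import *
cv2.imwrite('pics/w2.png',capture('wrist')[:,:,::-1])
plan([509,-398,22],-13,1)"
```

```text
pos [ 508.9 -397.5   21.2] yaw -13.2 -> -13.0 shift [ 0.1 -0.5  0.8] q6 -0.61 t 5.575 grip 0.2 0.0 F [ 0.9  0.  -0.5]
[-0.01, 0.0, -0.02, -0.0, -0.0, -0.02]
```

View pics/w2.png

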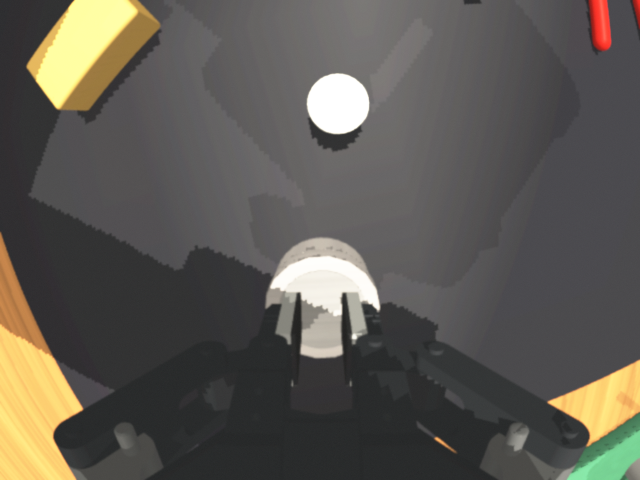

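```bash
python3 -c "
from h import *
s=sense()
R=lambda v:np.array(s['eef_pos'])+Ro.from_quat(np.roll(s['ee_rot'],-1)).apply(v)
for n,P in(('tcp',R([0,0,0])),('tip',R([0,0,14])),('grasp',R([0,0,-5])),('z-25',R([0,0,-25])),('tintop',(509.2,-397.7,32)),('tin0',(509.2,-397.7,0))): print(n,wproj(P,s).round(0))
print({k:np.round(v,2) for k,v in s.items()})"
```

```text
tcp [[319. 300.]]
tip [[319. 288.]]
grasp [[319. 305.]]
z-25 [[318. 327.]]
tintop [[319. 311.]]
tin0 [[319. 283.]]
{'time_s': np.float64(5.58), 'joints': array([-0.84,  0.77,  1.3 ,  0.  ,  1.06, -0.61]), 'dq': array([ 0., -0.,  0., -0.,  0., -0.]), 'tau': array([ -0.  , -57.22, -22.65,  -0.  ,   0.  ,   0.  ]), 'eef_pos': array([ 508.91, -397.52,   21.18]), 'ee_rot': array([-0.  ,  0.78,  0.62,  0.  ]), 'force': array([ 0.9 ,  0.04, -0.48]), 'wrist_torque': array([ 0.  , -0.02,  0.01]), 'grip_force': np.float64(0.0), 'grip_width': np.float64(0.2)}
```

```bash
python3 -c "
from h import *
s=sense()
R=lambda v:np.array(s['eef_pos'])+Ro.from_quat(np.roll(s['ee_rot'],-1)).apply(v)
for z in (14,0,-12,-20): print(z,wproj([R([11,-8.5,z]),R([11,8.5,z]),R([-11,8.5,z])],s).round(0).tolist())
print(wproj([R([0,-25,-11]),R([0,25,-11]),R([25,0,-11]),R([-25,0,-11])],s).round(0).tolist())
im=capture('scene')[:,:,::-1]; print(proj([509,-398,21],'scene'))
u,v=proj([509,-398,21],'scene')[0].astype(int)
cv2.imwrite('pics/s2.png',cv2.resize(im[v-60:v+40,u-65:u+65],None,fx=6,fy=6,interpolation=cv2.INTER_CUBIC))"
```

```text
14 [[301.0, 267.0], [336.0, 267.0], [336.0, 308.0]]
0 [[300.0, 278.0], [337.0, 278.0], [337.0, 321.0]]
-12 [[298.0, 289.0], [339.0, 289.0], [338.0, 334.0]]
-20 [[297.0, 297.0], [340.0, 297.0], [338.0, 343.0]]
[[261.0, 310.0], [376.0, 311.0], [318.0, 257.0], [319.0, 358.0]]
[[247.73986303 147.61385849]]
```

View pics/s2.png

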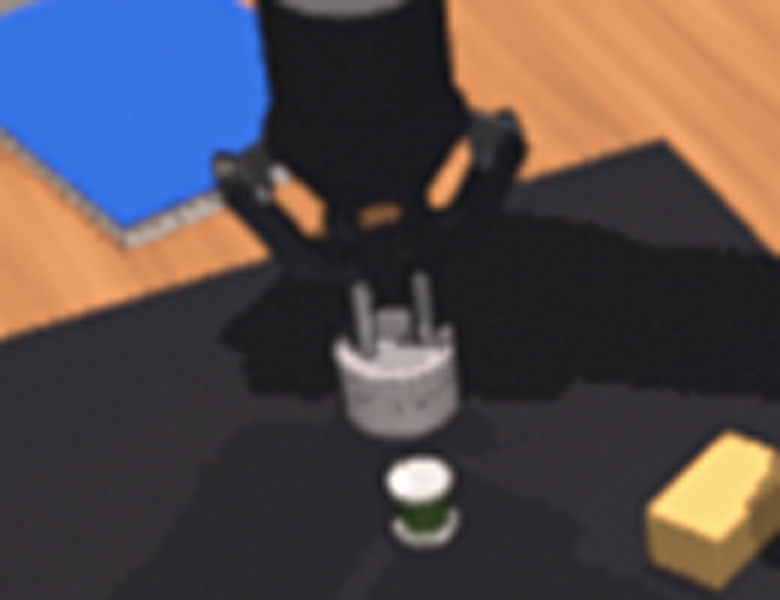

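```bash
python3 -c "
from h import *
s=sense()
R=lambda v:np.array(s['eef_pos'])+Ro.from_quat(np.roll(s['ee_rot'],-1)).apply(v)
for z in (14,7,0,-6,-13,-20,-27,-34): print(z,wproj([R([x,y,z]) for y in(-42.5,42.5) for x in(11,-11)],s).round(0).tolist())
a=cv2.imread('pics/w1.png')[290:480,60:580]; cv2.imwrite('pics/w1c.png',cv2.resize(a,None,fx=1.5,fy=1.5))
b=cv2.imread('pics/w2.png')[220:400,240:400]; cv2.imwrite('pics/w2c.png',cv2.resize(b,None,fx=3.3,fy=3.3,interpolation=2))
cv2.imwrite('pics/c12.png',np.vstack([cv2.resize(a,(780,285)),cv2.resize(cv2.resize(b,None,fx=1.74,fy=1.74,interpolation=2),(780,313)) if 0 else cv2.copyMakeBorder(cv2.resize(b,None,fx=1.74,fy=1.74,interpolation=2),0,0,0,780-278,0)]))"
```

```text
14 [[233.0, 267.0], [236.0, 307.0], [405.0, 267.0], [401.0, 307.0]]
7 [[230.0, 272.0], [234.0, 313.0], [408.0, 272.0], [404.0, 313.0]]
0 [[226.0, 277.0], [231.0, 319.0], [411.0, 278.0], [407.0, 320.0]]
-6 [[223.0, 282.0], [228.0, 325.0], [414.0, 283.0], [410.0, 326.0]]
-13 [[219.0, 289.0], [224.0, 333.0], [418.0, 289.0], [413.0, 333.0]]
-20 [[215.0, 295.0], [221.0, 341.0], [422.0, 296.0], [416.0, 341.0]]
-27 [[211.0, 303.0], [217.0, 349.0], [426.0, 303.0], [420.0, 350.0]]
-34 [[206.0, 311.0], [213.0, 359.0], [431.0, 311.0], [424.0, 359.0]]
```

View pics/w2c.png

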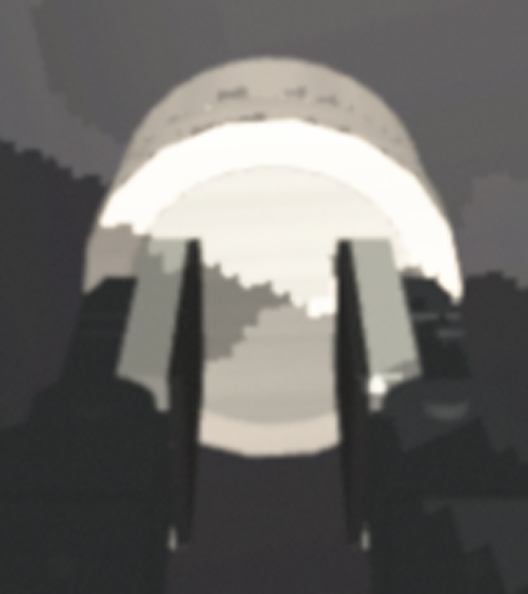

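The w2 crop shows the fingertips hovering above the lid, which is undisturbed. They sit well behind where the stated tip reach puts them. I'll check that value, then lower gently onto the lid to measure the real one.

```bash
python3 -c "
import rig
print([n for n in dir(rig) if n[0]!='_']); print(getattr(rig,'tip_reach',None))"
```

```text
['PlanningError', 'capture', 'finish_job', 'get_calibration', 'sense', 'tip_reach']
14.0
```

Request:
arm_command([
  [[0.2,0,0,0.03,0,0,0],[0.2,0,0,0.03,0,0,0],[0.2,0,0,0,0,0,0]],
])

```text
time_s: 6.0
eef_pos: [509.1, -397.7, 20.6]
ee_rot: [0.0, 0.783, 0.621, -0.0]
force: [-6.0, 6.2, 17.3]
grip_width: 0.2
grip_force: 9.2
```

The tips touch the lid at TCP z of about 21, so they lie 11 mm behind the TCP rather than 14 mm ahead of it. I'll raise, open, then descend to TCP z = -2.

Request:
arm_command([
  [[0.2,0,0,-0.4,0,0,0],[1,0,0,-0.4,0,0,0],[1,0,0,0,0,0,0],[1,0,0,0,0,0,0],[1,0,0,0,0,0,0],[1,0,0,0,0,0,0]],
])

```text
time_s: 6.75
eef_pos: [508.8, -397.4, 57.6]
ee_rot: [-0.0, 0.784, 0.621, -0.0]
force: [0.4, -0.9, 0.5]
grip_width: 1.0
grip_force: 0.0
```

```bash
python3 -c "
from h import *
plan([509,-398,-2],-13,1)
s=sense();im=capture('wrist')[:,:,::-1].copy()
th=np.linspace(0,6.28,60)
for z,r in((32,25),(0,24)):
    for u,v in wproj(np.c_[509.2+r*np.cos(th),-397.7+r*np.sin(th),th*0+z],s): cv2.circle(im,(int(u),int(v)),1,(0,0,255) if z else (255,0,0),-1)
cv2.imwrite('pics/w3.png',im)"
```

```text
pos [ 508.8 -397.4   57.6] yaw -13.2 -> -13.0 shift [  0.2  -0.6 -59.6] q6 -0.61 t 6.75 grip 1.0 0.0 F [ 0.4 -0.9  0.5]
[-0.01, 0.01, 1.19, -0.01, -0.0, -0.02]
```

View pics/w3.png

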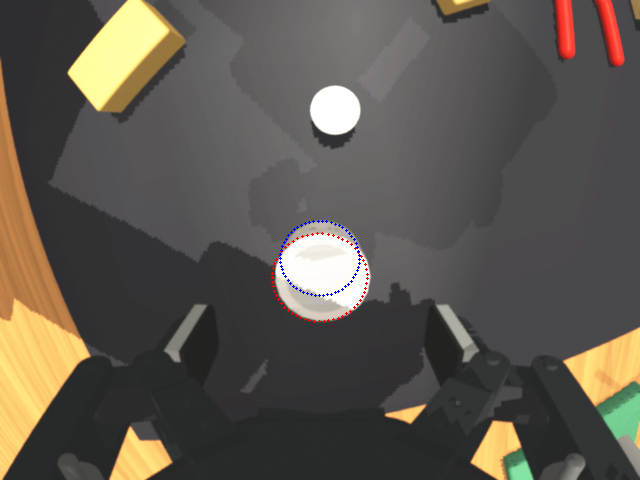

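The tin still stands at (321,276), matching the prediction. I'll descend 59 mm and grip.

Request:
arm_command([
  [[1,0,0,0.4,0,0,0],[1,0,0,0.4,0,0,0],[1,0,0,0.3,0,0,0],[1,0,0,0.08,0,0,0],[1,0,0,0,0,0,0],[0.4,0,0,0,0,0,0],[0.4,0,0,0,0,0,0],[0.4,0,0,0,0,0,0]],
], squeeze=40)

```text
time_s: 7.8
eef_pos: [509.3, -397.9, 0.1]
ee_rot: [0.001, 0.784, 0.621, 0.0]
force: [0.1, 0.4, 4.6]
grip_width: 0.569
grip_force: 41.4
```

Request:
arm_command([
  [[0.4,0,0,0,0,0,0],[0.4,0,0,0,0,0,0]],
])

```text
time_s: 8.05
eef_pos: [509.3, -397.9, 0.1]
ee_rot: [0.001, 0.784, 0.621, 0.0]
force: [-0.7, 1.5, 6.0]
grip_width: 0.566
grip_force: 41.5
```

Request:
arm_command([
  [[0.4,0,0,-0.2,0,0,0],[0.4,0,0,-0.5,0,0,0],[0.4,0,0,-0.8,0,0,0],[0.4,0,0,-0.5,0,0,0],[0.4,0,0,0,0,0,0],[0.4,0,0,0,0,0,0]],
])

```text
time_s: 8.8
eef_pos: [508.5, -397.1, 98.0]
ee_rot: [-0.001, 0.784, 0.621, -0.0]
force: [1.1, 0.2, -1.1]
grip_width: 0.568
grip_force: 41.4
```

```bash
python3 -c "
from h import *
plan([611,-74,100],-13,8)
im=capture('scene')[:,:,::-1]
u,v=proj([509,-398,100],'scene')[0].astype(int)
y0=max(v-60,0)
cv2.imwrite('pics/s3.png',cv2.resize(im[y0:v+50,u-65:u+65],None,fx=5,fy=5,interpolation=cv2.INTER_CUBIC))"
```

```text
pos [ 508.5 -397.1   98. ] yaw -13.2 -> -13.0 shift [102.5 323.1   2. ] q6 -0.61 t 8.8 grip 0.568 41.4 F [ 1.1  0.2 -1.1]
[0.84, 0.07, -0.0, -0.0, -0.0, -0.0]
[0.84, 0.07, -0.0, -0.0, -0.0, -0.0]
[0.84, 0.07, -0.0, -0.0, -0.0, -0.0]
[0.84, 0.07, -0.0, -0.0, -0.0, -0.0]
[0.84, 0.07, -0.0, -0.0, -0.0, -0.0]
[0.84, 0.07, -0.0, -0.0, -0.0, -0.0]
[0.84, 0.07, -0.0, -0.0, -0.0, -0.0]
[0.84, 0.07, -0.0, -0.0, -0.0, -0.0]
```

View pics/s3.png

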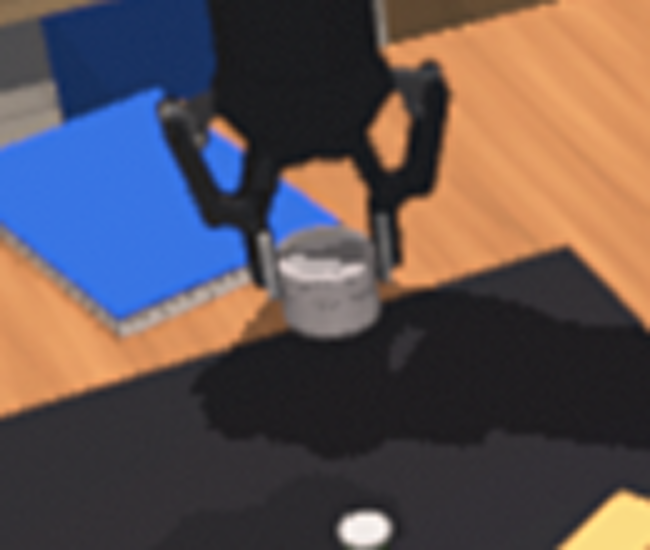

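The tin is held upright in the gripper. Next I'll carry it to the wide dish.

Request:
arm_command([
  [[0.4,0.42,0.03,0,0,0,0],[0.4,0.84,0.07,0,0,0,0],[0.4,0.84,0.07,0,0,0,0],[0.4,0.84,0.07,0,0,0,0],[0.4,0.84,0.07,0,0,0,0],[0.4,0.84,0.07,0,0,0,0],[0.4,0.84,0.07,0,0,0,0],[0.4,0.84,0.07,0,0,0,0]],
])

```text
time_s: 9.85
eef_pos: [605.9, -94.0, 98.6]
ee_rot: [-0.001, 0.783, 0.622, -0.0]
force: [1.4, 0.2, -0.3]
grip_width: 0.569
grip_force: 41.4
```

Request:
arm_command([
  [[0.4,0.42,0.03,0.3,0,0,0],[0.4,0,0,0.4,0,0,0],[0.4,0,0,0.3,0,0,0],[0.4,0,0,0,0,0,0],[0.4,0,0,0,0,0,0]],
])

```text
time_s: 10.48
eef_pos: [612.5, -77.1, 49.6]
ee_rot: [0.0, 0.784, 0.621, 0.0]
force: [0.3, 0.2, -0.3]
grip_width: 0.57
grip_force: 41.4
```

```bash
python3 -c "
from h import *
plan([611,-74,10],-13,1)
s=sense();im=capture('wrist')[:,:,::-1].copy()
th=np.linspace(0,6.28,60)
for z,r in((18,38),(18,34)):
    for u,v in wproj(np.c_[611.2+r*np.cos(th),-74+r*np.sin(th),th*0+z],s): cv2.circle(im,(int(u),int(v)),1,(0,0,255),-1)
cv2.imwrite('pics/w4.png',im)"
```

```text
pos [612.5 -77.1  49.6] yaw -13.2 -> -13.0 shift [ -1.5   3.1 -39.6] q6 -0.08 t 10.475 grip 0.57 41.4 F [ 0.3  0.2 -0.3]
[0.05, -0.04, 0.79, 0.0, 0.0, -0.03]
```

View pics/w4.png

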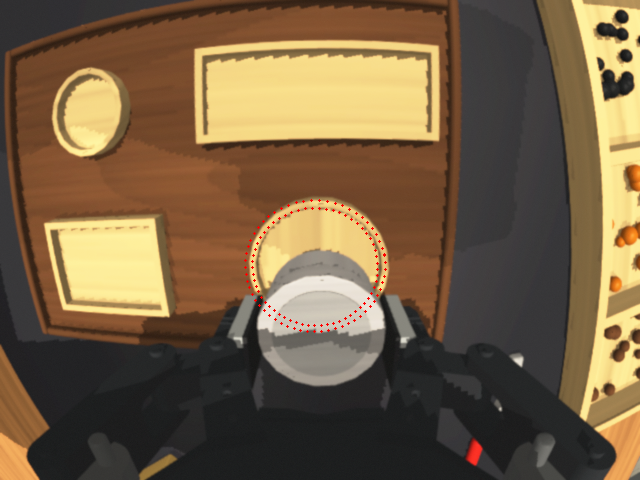

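The predicted rim circles match the wide dish, centred at about (318,265). Lowering the tin.

Request:
arm_command([
  [[0.4,0.05,-0.04,0.2,0,0,0],[0.4,0,0,0.3,0,0,0],[0.4,0,0,0.2,0,0,0],[0.4,0,0,0.06,0,0,0],[0.4,0,0,0,0,0,0],[0.4,0,0,0,0,0,0]],
])

```text
time_s: 11.28
eef_pos: [611.2, -73.9, 11.6]
ee_rot: [0.0, 0.784, 0.621, 0.0]
force: [-0.2, -0.5, -0.6]
grip_width: 0.565
grip_force: 41.4
```

Request:
arm_command([
  [[0.4,0,0,0.03,0,0,0],[0.4,0,0,0,0,0,0]],
])

```text
time_s: 11.52
eef_pos: [611.2, -73.9, 10.1]
ee_rot: [0.0, 0.784, 0.621, 0.0]
force: [0.7, -0.0, 2.6]
grip_width: 0.567
grip_force: 41.7
```

Request:
arm_command([
  [[0.6,0,0,0.01,0,0,0],[0.7,0,0,0,0,0,0],[0.8,0,0,0,0,0,0],[0.8,0,0,0,0,0,0],[0.8,0,0,-0.3,0,0,0],[0.8,0,0,-0.8,0,0,0],[0.8,0,0,-0.8,0,0,0],[0.8,0,0,0,0,0,0]],
])

```text
time_s: 12.52
eef_pos: [612.6, -74.3, 108.6]
ee_rot: [0.003, 0.784, 0.621, 0.002]
force: [0.7, 0.2, -0.7]
grip_width: 0.803
grip_force: 0.0
```

```bash
python3 -c "
from h import *
plan([487,416,140],80,16)"
```

```text
pos [612.6 -74.3 108.6] yaw -13.2 -> -100.0 shift [-125.6  490.3   31.4] q6 -0.08 t 12.525 grip 0.803 0.0 F [ 0.7  0.2 -0.7]
[0.56, -0.29, -0.04, 0.0, -0.0, 0.63]
[0.53, -0.34, -0.04, 0.0, -0.0, 0.63]
[0.5, -0.39, -0.04, 0.0, -0.0, 0.63]
[0.46, -0.44, -0.04, 0.0, -0.0, 0.63]
[0.41, -0.48, -0.04, 0.0, -0.0, 0.63]
[0.37, -0.52, -0.04, 0.0, -0.0, 0.63]
[0.32, -0.55, -0.04, 0.0, -0.0, 0.63]
[0.26, -0.58, -0.04, 0.0, -0.0, 0.63]
[0.21, -0.6, -0.04, 0.0, -0.0, 0.63]
[0.15, -0.61, -0.04, 0.0, -0.0, 0.63]
[0.09, -0.63, -0.04, 0.0, -0.0, 0.63]
[0.03, -0.63, -0.04, 0.0, -0.0, 0.63]
[-0.03, -0.63, -0.04, 0.0, -0.0, 0.63]
[-0.09, -0.63, -0.04, 0.0, -0.0, 0.63]
[-0.15, -0.62, -0.04, 0.0, -0.0, 0.63]
[-0.21, -0.6, -0.04, 0.0, -0.0, 0.63]
```

The heading of -13° also suits the head piece, so I only need to translate.

```bash
python3 -c "
from h import *
plan([487.3,416,110],-13,12)"
```

```text
pos [612.6 -74.3 108.6] yaw -13.2 -> -13.0 shift [-125.3  490.3    1.4] q6 -0.08 t 12.525 grip 0.803 0.0 F [ 0.7  0.2 -0.7]
[0.75, -0.39, -0.01, 0.0, 0.0, -0.0]
[0.75, -0.39, -0.01, 0.0, 0.0, -0.0]
[0.75, -0.39, -0.01, 0.0, 0.0, -0.0]
[0.75, -0.39, -0.0, 0.0, 0.0, -0.0]
[0.75, -0.39, -0.0, 0.0, 0.0, -0.0]
[0.75, -0.39, -0.0, 0.0, 0.0, -0.0]
[0.75, -0.39, -0.0, 0.0, 0.0, -0.0]
[0.75, -0.39, -0.0, 0.0, 0.0, -0.0]
[0.75, -0.39, -0.0, 0.0, 0.0, -0.0]
[0.75, -0.39, -0.0, 0.0, 0.0, -0.0]
[0.75, -0.39, -0.0, 0.0, 0.0, -0.0]
[0.75, -0.39, -0.0, 0.0, 0.0, -0.0]
```

Request:
arm_command([
  [[0.8,0.75,-0.39,0,0,0,0],[0.8,0.75,-0.39,0,0,0,0],[0.8,0.75,-0.39,0,0,0,0],[0.8,0.75,-0.39,0,0,0,0],[0.8,0.75,-0.39,0,0,0,0],[0.8,0.75,-0.39,0,0,0,0],[0.8,0.75,-0.39,0,0,0,0],[0.8,0.75,-0.39,0,0,0,0]],
])

```text
time_s: 13.52
eef_pos: [526.7, 255.1, 104.1]
ee_rot: [-0.0, 0.784, 0.621, -0.0]
force: [-0.4, -0.0, 1.4]
grip_width: 0.802
grip_force: 0.0
```

Request:
arm_command([
  [[0.8,0.75,-0.39,0,0,0,0],[0.8,0.75,-0.39,0,0,0,0],[0.8,0.75,-0.39,0,0,0,0],[0.8,0.75,-0.39,0,0,0,0],[0.8,0,0,0,0,0,0],[0.8,0,0,0,0,0,0],[0.8,0,0,0,0,0,0]],
])

```text
time_s: 14.4
eef_pos: [486.1, 416.7, 104.2]
ee_rot: [0.0, 0.784, 0.621, -0.0]
force: [0.1, -0.1, 0.4]
grip_width: 0.804
grip_force: 0.0
```

```bash
python3 -c "
from h import *
plan([487.3,416,0],-13,1)
s=sense();im=capture('wrist')[:,:,::-1].copy()
th=np.linspace(0,6.28,60)
for z,r in((0,13),(36,11),(57,1)):
    for u,v in wproj(np.c_[487.3+r*np.cos(th),416+r*np.sin(th),th*0+z],s): cv2.circle(im,(int(u),int(v)),1,(255,0,0),-1)
c=cv2.resize(im[180:400,180:460],None,fx=2.7,fy=2.7,interpolation=2)
t=capture('top')[:,:,::-1]; u,v=343,208
c2=cv2.resize(t[160:300,275:395],(0,0),fx=4,fy=4)
cv2.imwrite('pics/w5.png',cv2.resize(np.hstack([c,cv2.resize(c2,(510,594))]),(800,375)))"
```

```text
pos [486.1 416.7 104.2] yaw -13.3 -> -13.0 shift [   1.2   -0.7 -104.2] q6 0.76 t 14.4 grip 0.804 0.0 F [ 0.1 -0.1  0.4]
[-0.01, 0.03, 2.08, -0.0, 0.0, -0.03]
```

View pics/w5.png

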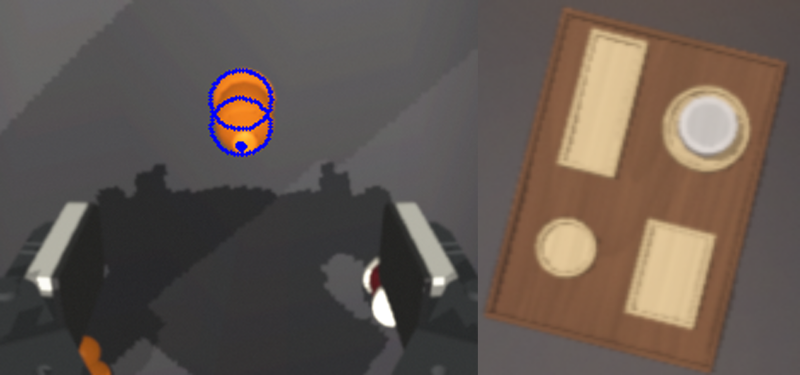

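The tin sits in the wide dish with a gap all round, and the head piece matches its predicted position. I'll descend to TCP z = 5 and grip it.

Request:
arm_command([
  [[0.8,-0.01,0.03,0.4,0,0,0],[0.8,0,0,0.5,0,0,0],[0.8,0,0,0.5,0,0,0],[0.8,0,0,0.4,0,0,0],[0.8,0,0,0.18,0,0,0],[0.8,0,0,0,0,0,0],[0.6,0,0,0,0,0,0],[0.4,0,0,0,0,0,0]],
], squeeze=30)

```text
time_s: 15.5
eef_pos: [487.4, 417.1, 6.0]
ee_rot: [0.0, 0.784, 0.621, 0.001]
force: [-0.0, -0.4, 0.0]
grip_width: 0.404
grip_force: 0.0
```

Request:
arm_command([
  [[0.3,0,0,0,0,0,0],[0.15,0,0,0,0,0,0],[0.15,0,0,0,0,0,0],[0.15,0,0,0,0,0,0],[0.15,0,0,0,0,0,0]],
])

```text
time_s: 16.12
eef_pos: [487.2, 417.0, 5.6]
ee_rot: [0.0, 0.784, 0.621, 0.0]
force: [-1.3, -0.9, 6.6]
grip_width: 0.24
grip_force: 29.8
```

Request:
arm_command([
  [[0.15,0,0,-0.2,0,0,0],[0.15,0,0,-0.5,0,0,0],[0.15,0,0,-0.6,0,0,0],[0.15,0,0,-0.3,0,0,0],[0.15,0,0,0,0,0,0],[0.15,0,0,0,0,0,0]],
])

```text
time_s: 16.88
eef_pos: [486.5, 416.6, 83.9]
ee_rot: [-0.0, 0.784, 0.621, -0.001]
force: [0.5, -0.2, -0.7]
grip_width: 0.241
grip_force: 29.4
```

```bash
python3 -c "
from h import *
plan([503,46.4,86],-13,9)"
```

```text
pos [486.5 416.6  83.9] yaw -13.2 -> -13.0 shift [  16.5 -370.2    2.1] q6 0.76 t 16.875 grip 0.241 29.4 F [ 0.5 -0.2 -0.7]
[-0.79, 0.22, -0.0, -0.0, 0.0, -0.0]
[-0.79, 0.22, -0.0, -0.0, 0.0, -0.0]
[-0.79, 0.22, -0.0, -0.0, 0.0, -0.0]
[-0.79, 0.22, -0.0, -0.0, 0.0, -0.0]
[-0.79, 0.22, -0.0, -0.0, 0.0, -0.0]
[-0.79, 0.22, -0.0, -0.0, 0.0, -0.0]
[-0.79, 0.22, -0.0, -0.0, 0.0, -0.0]
[-0.79, 0.22, -0.0, -0.0, 0.0, -0.0]
[-0.79, 0.22, -0.0, -0.0, 0.0, -0.0]
```

Request:
arm_command([
  [[0.15,-0.4,0.11,0,0,0,0],[0.15,-0.79,0.22,0,0,0,0],[0.15,-0.79,0.22,0,0,0,0],[0.15,-0.79,0.22,0,0,0,0],[0.15,-0.79,0.22,0,0,0,0],[0.15,-0.79,0.22,0,0,0,0],[0.15,-0.79,0.22,0,0,0,0],[0.15,-0.79,0.22,0,0,0,0]],
])

```text
time_s: 17.88
eef_pos: [499.2, 108.1, 84.2]
ee_rot: [-0.001, 0.784, 0.621, -0.001]
force: [-0.3, -0.3, 0.2]
grip_width: 0.24
grip_force: 29.4
```

Request:
arm_command([
  [[0.15,-0.79,0.22,0,0,0,0],[0.15,-0.4,0.11,0.2,0,0,0],[0.15,0,0,0.4,0,0,0],[0.15,0,0,0.2,0,0,0],[0.15,0,0,0,0,0,0],[0.15,0,0,0,0,0,0]],
])

```text
time_s: 18.62
eef_pos: [502.5, 47.9, 45.6]
ee_rot: [0.0, 0.783, 0.621, 0.0]
force: [0.7, 0.4, -0.2]
grip_width: 0.244
grip_force: 29.4
```

```bash
python3 -c "
from h import *
plan([503,46.4,17],-13,1)"
```

```text
pos [502.5  47.9  45.6] yaw -13.2 -> -13.0 shift [  0.5  -1.5 -28.6] q6 0.09 t 18.625 grip 0.244 29.4 F [ 0.7  0.4 -0.2]
[-0.03, 0.02, 0.57, 0.0, -0.0, -0.02]
```

Descend to about z = 15.6, then release.

Request:
arm_command([
  [[0.15,-0.03,0.02,0.2,0,0,0],[0.15,0,0,0.25,0,0,0],[0.15,0,0,0.12,0,0,0],[0.15,0,0,0,0,0,0],[0.15,0,0,0,0,0,0]],
])

```text
time_s: 19.25
eef_pos: [502.9, 46.0, 16.5]
ee_rot: [-0.0, 0.784, 0.621, -0.0]
force: [-0.9, -0.1, -0.0]
grip_width: 0.243
grip_force: 29.4
```

Request:
arm_command([
  [[0.15,0,0,0.03,0,0,0],[0.15,0,0,0,0,0,0]],
])

```text
time_s: 19.5
eef_pos: [503.0, 46.0, 15.6]
ee_rot: [0.0, 0.784, 0.621, 0.0]
force: [-2.3, -0.2, 5.2]
grip_width: 0.241
grip_force: 29.9
```

Request:
arm_command([
  [[0.25,0,0,0,0,0,0],[0.35,0,0,0,0,0,0],[0.5,0,0,0,0,0,0],[0.7,0,0,0,0,0,0],[0.7,0,0,-0.2,0,0,0],[0.7,0,0,-0.8,0,0,0],[0.7,0,0,-0.9,0,0,0],[0.7,0,0,0,0,0,0]],
])

```text
time_s: 20.5
eef_pos: [504.6, 45.8, 113.7]
ee_rot: [0.003, 0.784, 0.621, 0.002]
force: [0.0, 1.0, -1.2]
grip_width: 0.702
grip_force: 0.0
```

```bash
python3 -c "
from h import *
plan([428,-247.7,110],-61.6,10)"
```

```text
pos [504.6  45.8 113.7] yaw -13.2 -> -61.6 shift [ -76.6 -293.5   -3.7] q6 0.09 t 20.5 grip 0.702 0.0 F [ 0.   1.  -1.2]
[-0.61, -0.02, 0.01, 0.0, -0.0, 0.56]
[-0.61, 0.04, 0.01, 0.0, -0.0, 0.56]
[-0.6, 0.09, 0.01, 0.0, -0.0, 0.56]
[-0.59, 0.14, 0.01, 0.0, -0.0, 0.56]
[-0.58, 0.19, 0.01, 0.0, -0.0, 0.56]
[-0.56, 0.23, 0.01, 0.0, -0.0, 0.56]
[-0.54, 0.28, 0.01, 0.0, -0.0, 0.56]
[-0.51, 0.33, 0.01, 0.0, -0.0, 0.56]
[-0.48, 0.37, 0.01, 0.0, -0.0, 0.56]
[-0.45, 0.41, 0.01, 0.0, -0.0, 0.56]
```

Request:
arm_command([
  [[0.7,-0.61,-0.02,0.01,0,0,0.56],[0.7,-0.61,0.04,0.01,0,0,0.56],[0.7,-0.6,0.09,0.01,0,0,0.56],[0.7,-0.59,0.14,0.01,0,0,0.56],[0.7,-0.58,0.19,0.01,0,0,0.56],[0.7,-0.56,0.23,0.01,0,0,0.56],[0.7,-0.54,0.28,0.01,0,0,0.56],[0.7,-0.51,0.33,0.01,0,0,0.56]],
])

```text
time_s: 21.5
eef_pos: [441.5, -190.3, 105.7]
ee_rot: [-0.0, 0.945, 0.327, -0.0]
force: [0.4, 0.2, -0.4]
grip_width: 0.697
grip_force: 0.0
```

Request:
arm_command([
  [[0.7,-0.48,0.37,0.01,0,0,0.56],[0.7,-0.45,0.41,0.01,0,0,0.56],[0.7,0,0,0.4,0,0,0],[0.7,0,0,0.4,0,0,0],[0.7,0,0,0.2,0,0,0],[0.7,0,0,0,0,0,0],[0.7,0,0,0,0,0,0]],
])

```text
time_s: 22.38
eef_pos: [427.6, -248.6, 55.8]
ee_rot: [0.0, 0.969, 0.248, 0.0]
force: [-0.2, 0.6, -0.6]
grip_width: 0.699
grip_force: 0.0
```

```bash
python3 -c "
from h import *
plan([428,-247.7,-2],-61.6,1)
s=sense();im=capture('wrist')[:,:,::-1].copy()
a=np.radians(28.4);e=np.array([np.cos(a),np.sin(a)]);g=np.array([-e[1],e[0]])
for z in(0,28):
  P=[np.r_[np.array([428.1,-247.7])+i*30*e+j*18*g,z] for i,j in((1,1),(1,-1),(-1,-1),(-1,1))]
  cv2.polylines(im,[wproj(P,s).round().astype(int)],True,(255,0,0),1)
c=cv2.resize(im[120:420,140:500],None,fx=1.25,fy=1.25,interpolation=2)
t=capture('top')[:,:,::-1]
c2=cv2.resize(t[160:300,275:395],(320,375))
cv2.imwrite('pics/w6.png',np.hstack([c,c2]))"
```

```text
pos [ 427.6 -248.6   55.8] yaw -61.3 -> -61.6 shift [  0.4   0.9 -57.8] q6 0.31 t 22.375 grip 0.699 0.0 F [-0.2  0.6 -0.6]
[0.02, -0.01, 1.16, 0.01, -0.0, 0.04]
```

View pics/w6.png

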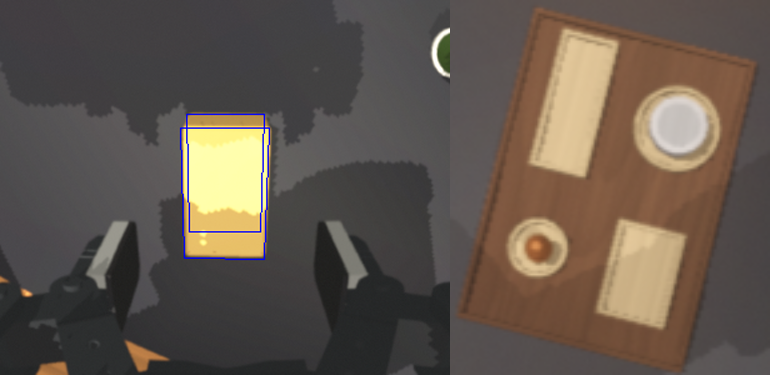

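The wax outline matches exactly, and the head piece stands upright in the small dish. Descending to grip the wax block.

Request:
arm_command([
  [[0.7,0.02,-0.01,0.4,0,0,0.04],[0.7,0,0,0.4,0,0,0],[0.7,0,0,0.28,0,0,0],[0.7,0,0,0.08,0,0,0],[0.6,0,0,0,0,0,0],[0.5,0,0,0,0,0,0],[0.25,0,0,0,0,0,0],[0.25,0,0,0,0,0,0]],
], squeeze=35)

```text
time_s: 23.48
eef_pos: [428.4, -247.9, -2.1]
ee_rot: [0.001, 0.97, 0.245, 0.0]
force: [0.0, -0.4, 6.3]
grip_width: 0.414
grip_force: 36.0
```

Request:
arm_command([
  [[0.25,0,0,0,0,0,0],[0.25,0,0,0,0,0,0],[0.25,0,0,0,0,0,0]],
])

```text
time_s: 23.85
eef_pos: [428.4, -248.0, -2.1]
ee_rot: [0.001, 0.97, 0.245, 0.0]
force: [-0.1, -0.3, 7.0]
grip_width: 0.412
grip_force: 36.0
```

Request:
arm_command([
  [[0.25,0,0,-0.2,0,0,0],[0.25,0,0,-0.5,0,0,0],[0.25,0,0,-0.6,0,0,0],[0.25,0,0,-0.3,0,0,0],[0.25,0,0,0,0,0,0],[0.25,0,0,0,0,0,0]],
])

```text
time_s: 24.6
eef_pos: [427.5, -247.2, 76.3]
ee_rot: [-0.001, 0.97, 0.245, -0.0]
force: [-0.4, 0.4, -1.3]
grip_width: 0.414
grip_force: 35.3
```

```bash
python3 -c "
from h import *
plan([482.7,-46,80],-102.8,8)"
```

```text
pos [ 427.5 -247.2   76.3] yaw -61.7 -> -102.8 shift [ 55.2 201.2   3.7] q6 0.31 t 24.6 grip 0.414 35.3 F [-0.4  0.4 -1.3]
[0.36, -0.38, -0.01, -0.0, 0.0, 0.6]
[0.32, -0.41, -0.01, -0.0, 0.0, 0.6]
[0.29, -0.44, -0.01, -0.0, 0.0, 0.6]
[0.25, -0.46, -0.01, -0.0, 0.0, 0.6]
[0.2, -0.48, -0.01, -0.0, 0.0, 0.6]
[0.16, -0.5, -0.01, -0.0, 0.0, 0.6]
[0.12, -0.51, -0.01, -0.0, 0.0, 0.6]
[0.07, -0.52, -0.01, -0.0, 0.0, 0.6]
```

Request:
arm_command([
  [[0.25,0.36,-0.38,-0.01,0,0,0.6],[0.25,0.32,-0.41,-0.01,0,0,0.6],[0.25,0.29,-0.44,-0.01,0,0,0.6],[0.25,0.25,-0.46,-0.01,0,0,0.6],[0.25,0.2,-0.48,-0.01,0,0,0.6],[0.25,0.16,-0.5,-0.01,0,0,0.6],[0.25,0.12,-0.51,-0.01,0,0,0.6],[0.25,0.07,-0.52,-0.01,0,0,0.6]],
])

```text
time_s: 25.6
eef_pos: [482.8, -44.6, 80.1]
ee_rot: [-0.0, 0.993, -0.114, -0.001]
force: [-0.0, -1.0, -0.1]
grip_width: 0.417
grip_force: 35.2
```

Request:
arm_command([
  [[0.25,0,0,0.2,0,0,0],[0.25,0,0,0.4,0,0,0],[0.25,0,0,0.2,0,0,0],[0.25,0,0,0,0,0,0],[0.25,0,0,0,0,0,0]],
])

```text
time_s: 26.22
eef_pos: [483.3, -45.9, 41.5]
ee_rot: [0.0, 0.994, -0.112, 0.0]
force: [-0.0, -0.2, -0.9]
grip_width: 0.406
grip_force: 35.3
```

```bash
python3 -c "
from h import *
plan([482.7,-46,8],-102.8,1)"
```

```text
pos [483.3 -45.9  41.5] yaw -102.9 -> -102.8 shift [ -0.6  -0.1 -33.5] q6 1.46 t 26.225 grip 0.406 35.3 F [-0.  -0.2 -0.9]
[-0.01, 0.0, 0.67, 0.0, -0.0, -0.01]
```

Request:
arm_command([
  [[0.25,-0.01,0,0.2,0,0,0],[0.25,0,0,0.3,0,0,0],[0.25,0,0,0.14,0,0,0],[0.25,0,0,0,0,0,0],[0.25,0,0,0,0,0,0]],
])

```text
time_s: 26.85
eef_pos: [482.6, -45.5, 9.1]
ee_rot: [-0.0, 0.994, -0.112, -0.0]
force: [0.6, 0.2, -0.8]
grip_width: 0.409
grip_force: 35.5
```

Request:
arm_command([
  [[0.25,0,0,0.03,0,0,0],[0.25,0,0,0,0,0,0]],
])

```text
time_s: 27.1
eef_pos: [482.7, -45.5, 7.8]
ee_rot: [0.0, 0.994, -0.112, 0.0]
force: [-0.3, 0.8, 0.1]
grip_width: 0.413
grip_force: 35.5
```

Request:
arm_command([
  [[0.25,0,0,0.02,0,0,0],[0.25,0,0,0,0,0,0]],
])

```text
time_s: 27.35
eef_pos: [482.8, -45.5, 7.7]
ee_rot: [0.0, 0.994, -0.112, 0.0]
force: [-4.5, 1.2, 13.8]
grip_width: 0.41
grip_force: 37.2
```

Request:
arm_command([
  [[0.45,0,0,0,0,0,0],[0.6,0,0,0,0,0,0],[0.6,0,0,0,0,0,0],[0.6,0,0,-0.2,0,0,0],[0.6,0,0,-0.8,0,0,0],[0.6,0,0,-0.9,0,0,0],[0.6,0,0,0,0,0,0],[0.6,0,0,0,0,0,0]],
])

```text
time_s: 28.35
eef_pos: [482.3, -45.4, 101.5]
ee_rot: [-0.0, 0.994, -0.112, -0.0]
force: [-0.1, -0.9, -0.8]
grip_width: 0.602
grip_force: 0.0
```

```bash
python3 -c "
from h import *
plan([413.7,228,105],-82.1,8)"
```

```text
pos [482.3 -45.4 101.5] yaw -102.9 -> -82.1 shift [-68.6 273.4   3.5] q6 1.46 t 28.35 grip 0.602 0.0 F [-0.1 -0.9 -0.8]
[-0.32, -0.63, -0.01, -0.0, 0.0, -0.3]
[-0.29, -0.64, -0.01, -0.0, 0.0, -0.3]
[-0.26, -0.65, -0.01, -0.0, 0.0, -0.3]
[-0.23, -0.67, -0.01, -0.0, 0.0, -0.3]
[-0.2, -0.68, -0.01, -0.0, 0.0, -0.3]
[-0.17, -0.68, -0.01, -0.0, 0.0, -0.3]
[-0.14, -0.69, -0.01, -0.0, 0.0, -0.3]
[-0.11, -0.7, -0.01, -0.0, 0.0, -0.3]
```

Request:
arm_command([
  [[0.6,-0.32,-0.63,-0.01,0,0,-0.3],[0.6,-0.29,-0.64,-0.01,0,0,-0.3],[0.6,-0.26,-0.65,-0.01,0,0,-0.3],[0.6,-0.23,-0.67,-0.01,0,0,-0.3],[0.6,-0.2,-0.68,-0.01,0,0,-0.3],[0.6,-0.17,-0.68,-0.01,0,0,-0.3],[0.6,-0.14,-0.69,-0.01,0,0,-0.3],[0.6,-0.11,-0.7,-0.01,0,0,-0.3]],
])

```text
time_s: 29.35
eef_pos: [413.5, 229.1, 104.6]
ee_rot: [0.0, 0.998, 0.068, -0.001]
force: [-0.3, -0.8, 0.7]
grip_width: 0.598
grip_force: 0.0
```

Request:
arm_command([
  [[0.6,0,0,0.4,0,0,0],[0.6,0,0,0.4,0,0,0],[0.6,0,0,0.2,0,0,0],[0.6,0,0,0,0,0,0],[0.6,0,0,0,0,0,0]],
])

```text
time_s: 29.98
eef_pos: [414.8, 228.2, 56.1]
ee_rot: [-0.0, 0.998, 0.067, 0.0]
force: [0.5, -1.1, 0.6]
grip_width: 0.602
grip_force: 0.0
```

```bash
python3 -c "
from h import *
plan([413.7,228,-1],-82.1,1)
s=sense();im=capture('wrist')[:,:,::-1].copy()
a=np.radians(7.9);e=np.array([np.cos(a),np.sin(a)]);g=np.array([-e[1],e[0]])
P=[np.r_[np.array([413.7,228])+i*e+j*g,13] for i,j in((-33,13),(22,13),(22,0),(67,0),(22,0),(22,-13),(-33,-13))]
cv2.polylines(im,[wproj(P,s).round().astype(int)],True,(255,0,0),1)
c=cv2.resize(im[100:420,140:500],None,fx=1.25,fy=1.25,interpolation=2)
t=capture('top')[:,:,::-1]
c2=cv2.resize(t[160:300,275:395],(340,400),interpolation=2)
cv2.imwrite('pics/w7.png',np.hstack([c,c2]))"
```

```text
pos [414.8 228.2  56.1] yaw -82.3 -> -82.1 shift [ -1.1  -0.2 -57.1] q6 1.69 t 29.975 grip 0.602 0.0 F [ 0.5 -1.1  0.6]
[-0.02, 0.0, 1.14, -0.0, -0.0, -0.02]
```

View pics/w7.png

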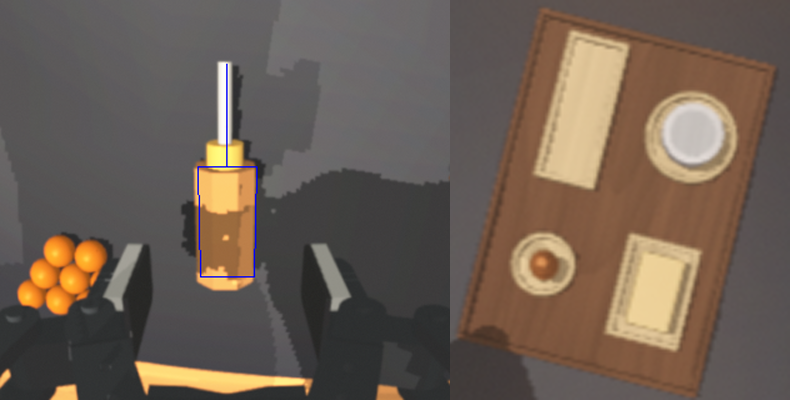

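The awl outline matches. The wax block lies inside its dish with gaps all round. The beads lie left of the handle, so I'll narrow the opening to 0.5 before descending.

Request:
arm_command([
  [[0.5,-0.02,0,0.2,0,0,0],[0.5,0,0,0.4,0,0,0],[0.5,0,0,0.34,0,0,0],[0.5,0,0,0.2,0,0,0],[0.5,0,0,0,0,0,0],[0.4,0,0,0,0,0,0],[0.3,0,0,0,0,0,0],[0.18,0,0,0,0,0,0]],
], squeeze=35)

```text
time_s: 31.08
eef_pos: [413.9, 228.1, -0.7]
ee_rot: [-0.0, 0.998, 0.067, 0.001]
force: [-0.2, -0.5, 5.5]
grip_width: 0.292
grip_force: 34.8
```

Request:
arm_command([
  [[0.18,0,0,0,0,0,0],[0.18,0,0,0,0,0,0],[0.18,0,0,0,0,0,0]],
])

```text
time_s: 31.45
eef_pos: [413.9, 228.1, -0.7]
ee_rot: [-0.0, 0.998, 0.067, 0.001]
force: [-1.5, -1.5, 6.5]
grip_width: 0.292
grip_force: 34.8
```

Request:
arm_command([
  [[0.18,0,0,-0.2,0,0,0],[0.18,0,0,-0.5,0,0,0],[0.18,0,0,-0.7,0,0,0],[0.18,0,0,-0.6,0,0,0],[0.18,0,0,0,0,0,0],[0.18,0,0,0,0,0,0]],
])

```text
time_s: 32.2
eef_pos: [413.0, 227.9, 98.1]
ee_rot: [0.0, 0.998, 0.067, -0.001]
force: [-0.3, 1.2, -0.5]
grip_width: 0.291
grip_force: 34.7
```

```bash
python3 -c "
from h import *
plan([615.5,20.6,102],-102.6,8)"
```

```text
pos [413.  227.9  98.1] yaw -82.3 -> -102.6 shift [ 202.5 -207.3    3.9] q6 1.69 t 32.2 grip 0.291 34.7 F [-0.3  1.2 -0.5]
[0.43, 0.58, -0.01, 0.0, 0.0, 0.3]
[0.46, 0.56, -0.01, 0.0, 0.0, 0.3]
[0.48, 0.54, -0.01, 0.0, 0.0, 0.3]
[0.51, 0.52, -0.01, 0.0, 0.0, 0.3]
[0.53, 0.5, -0.01, 0.0, 0.0, 0.3]
[0.55, 0.47, -0.01, 0.0, 0.0, 0.3]
[0.57, 0.45, -0.01, 0.0, 0.0, 0.3]
[0.59, 0.42, -0.01, 0.0, 0.0, 0.3]
```

Request:
arm_command([
  [[0.18,0.43,0.58,-0.01,0,0,0.3],[0.18,0.46,0.56,-0.01,0,0,0.3],[0.18,0.48,0.54,-0.01,0,0,0.3],[0.18,0.51,0.52,-0.01,0,0,0.3],[0.18,0.53,0.5,-0.01,0,0,0.3],[0.18,0.55,0.47,-0.01,0,0,0.3],[0.18,0.57,0.45,-0.01,0,0,0.3],[0.18,0.59,0.42,-0.01,0,0,0.3]],
])

```text
time_s: 33.2
eef_pos: [616.0, 19.5, 101.0]
ee_rot: [-0.0, 0.994, -0.113, -0.001]
force: [0.4, 0.0, -0.7]
grip_width: 0.291
grip_force: 34.7
```

Request:
arm_command([
  [[0.18,0,0,0.2,0,0,0],[0.18,0,0,0.5,0,0,0],[0.18,0,0,0.4,0,0,0],[0.18,0,0,0,0,0,0],[0.18,0,0,0,0,0,0],[0.18,0,0,0,0,0,0]],
])

```text
time_s: 33.95
eef_pos: [616.2, 20.5, 48.5]
ee_rot: [0.0, 0.994, -0.112, 0.001]
force: [0.7, 0.3, 0.3]
grip_width: 0.294
grip_force: 34.7
```

```bash
python3 -c "
from h import *
plan([615.5,20.6,9.3],-102.6,1)"
```

```text
pos [616.2  20.5  48.5] yaw -102.9 -> -102.6 shift [ -0.7   0.1 -39.2] q6 1.64 t 33.95 grip 0.294 34.7 F [0.7 0.3 0.3]
[-0.02, 0.0, 0.78, -0.0, -0.01, -0.03]
```

Request:
arm_command([
  [[0.18,-0.02,0,0.2,0,0,-0.03],[0.18,0,0,0.35,0,0,0],[0.18,0,0,0.2,0,0,0],[0.18,0,0,0,0,0,0],[0.18,0,0,0,0,0,0]],
])

```text
time_s: 34.58
eef_pos: [614.8, 20.6, 9.7]
ee_rot: [0.0, 0.994, -0.11, -0.0]
force: [0.7, 0.3, -0.9]
grip_width: 0.294
grip_force: 35.8
```

Request:
arm_command([
  [[0.18,0,0,0.03,0,0,0],[0.18,0,0,0,0,0,0]],
])

```text
time_s: 34.83
eef_pos: [615.0, 20.5, 8.7]
ee_rot: [0.0, 0.994, -0.11, 0.0]
force: [0.4, 0.3, 0.5]
grip_width: 0.288
grip_force: 36.0
```

Request:
arm_command([
  [[0.18,0,0,0.02,0,0,0],[0.18,0,0,0,0,0,0]],
])

```text
time_s: 35.08
eef_pos: [615.0, 20.5, 8.6]
ee_rot: [0.0, 0.994, -0.11, 0.0]
force: [-3.9, -0.5, 9.2]
grip_width: 0.287
grip_force: 36.9
```

Contact with the dish floor. Releasing slowly and rising.

Request:
arm_command([
  [[0.32,0,0,0,0,0,0],[0.4,0,0,0,0,0,0],[0.5,0,0,0,0,0,0],[0.5,0,0,0,0,0,0],[0.5,0,0,-0.2,0,0,0],[0.5,0,0,-0.8,0,0,0],[0.5,0,0,-1,0,0,0],[0.5,0,0,-1,0,0,0]],
])

```text
time_s: 36.08
eef_pos: [614.8, 20.6, 160.1]
ee_rot: [0.0, 0.994, -0.11, 0.0]
force: [1.3, -0.2, 0.2]
grip_width: 0.5
grip_force: 0.0
```

Request:
arm_command([
  [[0.5,-0.5,-0.8,-0.5,0,0,0],[0.5,-0.5,-0.8,0,0,0,0],[0.5,-0.5,-0.8,0,0,0,0],[0.5,-0.5,-0.8,0,0,0,0],[0.5,-0.5,-0.8,0,0,0,0],[0.5,-0.5,-0.8,0,0,0,0],[0.5,0,0,0,0,0,0],[0.5,0,0,0,0,0,0]],
])

```text
time_s: 37.08
eef_pos: [521.4, 287.0, 183.1]
ee_rot: [0.0, 0.994, -0.11, 0.0]
force: [0.0, 0.4, 0.6]
grip_width: 0.501
grip_force: 0.0
```

Run:
```python
from h import *
s=sense();print(s["eef_pos"],s["time_s"],s["force"])
t=capture('top')[:,:,::-1].copy(); cv2.imwrite('pics/topf.png',t)
o=cv2.imread('pics/top0.png')
d=cv2.absdiff(t,o).max(2)
# look-alikes: unchanged?
for n,(u,v) in dict(open=(221,213),stub=(433,204)).items(): print(n,np.median(d[v-10:v+10,u-10:u+10]),d[v-14:v+14,u-14:u+14].max())
# awl: sample colours along long-dish axis at z=23
a=np.radians(-12.6);e=np.array([np.cos(a),np.sin(a)]);g=np.array([-e[1],e[0]]);c=np.array([632.1,16.9])
for j in range(-24,25,6):
    P=[np.r_[c+i*e+j*g,18] for i in range(-60,61,8)]
    print(j,' '.join('%3d'%t[int(round(v)),int(round(u)),0] for u,v in proj(P)))
# wax position: bright vs shadow mask is unreliable, print diff bbox in each dish
for n,p in dict(long=c,block=(482.7,-46),wide=(611,-74),small=(503,46.4)).items():
    u,v=proj([*p,18])[0].astype(int); m=(d[v-35:v+35,u-30:u+30]>45).astype(np.uint8)
    k,l,st,ce=cv2.connectedComponentsWithStats(m); i=1+st[1:,4].argmax(); print(n,st[i],world([ce[i]+[u-30,v-35]],24).round(0))
```

```text
[521.35737813 287.03575951 183.13343297] 37.075 [0.04517952 0.43294956 0.64847981]
open 1.0 19
stub 1.0 3
-24 121 108  95  94  77  68 113 114 105  78  66 123 112 103  78  81
-18 127 146 125 107 118 117 116 118 140 145 146 149 148 143 146 136
-12 135 145  81  83  87  82  78  82 104 128 149 150 150 150 150 141
-6 146 129  81  85  85  84  82  80  83  92 124 124 123 128 150 122
0 136 149 103 103 104 105 106 106 105 119 158 146 170 173 155 140
6 143 139 103 103  98 100 103 103 104 110 142 142 140 144 143 141
12 133 139  99  93  95  94  94 101 104 149 150 151 153 152 152 133
18 141 148 139 140 116 119 141 142 134 151 152 151 151 152 152 140
24 142 130 139 133 133 134 131 134 138 134 134 133 131 140 137 140
long [ 21  17  18  41 354] [[614.  19.  24.]]
block [36 25  8 25 50] [[477. -65.  24.]]
wide [ 21  23  24  24 260] [[606. -76.  24.]]
small [ 26  30  14  12 122] [[502.  43.  24.]]
```

```bash
python3 -c "
from rig import *
print(finish_job())"
```

```text
the job is handed in; nothing more can be done
None
```

The tin, head piece, wax block and awl are each down in their dishes, placed in the order asked, and the open tin and wax stub are where they were; the job was handed in at about 37 s, with no verdict returned.

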